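# Close-pack a round tin of hand-gel bottles and check that its lid has caught

### The arm

A 6-joint arm with a two-finger parallel gripper is mounted at the origin on the work surface; the furniture and walls round the work are solid. World frame = base frame: x ahead of the robot, y to its left, z up, the work surface at z = 0. Lengths are in m, angles in degrees, forces in N, time in s.
With the tool pointing down it reaches from about 0.3 to 0.775 m from the base axis. Payload 14.6 kg.
Tool frame: the origin (TCP) lies at the very end of the fingers, on their centre line; the grasp point (between the pads) lies 19 mm behind it (env.tcp_to_grasp is the distance from the TCP to the grasp point, in m); z points along the fingers, y is the line along which they close (so a half turn about z gives the same grasp; the last joint's range is limited). The gripper opens to 94 mm and grips with 3 to 60 N. Pads are 16 mm wide; open, the fingers measure 119 mm over their backs; the gripper's body (75 mm by 177 mm) begins 78 mm behind the grasp point.
Start: joints at [-74.061, 17.183, 87.147, -0, 75.671, -3.816], TCP at [0.186, -0.518, 0.172] pointing down, gripper open.
Joint ranges: [-173.82, 173.82], [-45.26, 126.66], [13.44, 144.39], [-59.66, 239.66], [0, 175.72], [-146.38, 146.38]. Speed limits (degrees/s): [127.2, 127.2, 147.25, 180, 180, 180].

### API

Orientations are given as [roll, pitch, yaw] about the fixed x, y, z axes, in that order (R = Rz(yaw) Ry(pitch) Rx(roll)).
In Python, from workcell import env gives the robot as it stands. Calls block until the motion is done:
- env.movep(position, orientation): joint-space move of the TCP to a pose.
- env.servo_line(position, attitude=None, feed=0.15): straight line of the TCP; attitude=None keeps the orientation; feed is the mean speed in m/s.
- env.move_j(angles): joint-space move.
- env.open() and env.close(): open the fingers fully, or close them until they stop; the grip force is fixed at half the most.
- env.hold(seconds).
- env.ik(position, orientation): joint angles nearest the present ones, or None.
- env.capture(name): name is "scene" or "side" or "wrist"; returns (picture, depth): 480x640x3 uint8, red, green, blue; 480x640 float32, m along the optical axis (not along the pixel's ray), 0 where there is no reading.
- env.camera_model(name): a dict with "mtx" (3x3 intrinsics, pixels), "rvec" (rotation vector, rad) and "tvec" (3), from world to camera coordinates, as OpenCV has them. Camera axes: x right, y down, z forward; pixel columns grow to the right and rows downward; lengths in m; the calibration is good to about 2 mm. A picture is of the moment at which its call begins: read the wrist's pose just before it. camera_model takes no time and is no camera call; for the wrist camera it gives the pose at the moment of the call.
A pose or a line that the arm cannot do raises env.PlanningError and nothing moves.
- env.job_done(): hands the job in; it is judged then, once.
Trained networks look in the newest picture that a camera, given by its name, has taken for a name from the list of things; names that differ only in an ending like _2 or _b are one class to them, and where a whole thing is asked for, a point or a joint stands for the part that bears it (a point fixed in the world has none). Each returns a list of dicts, best first, with "conf" (0 to 1); they miss things now and then, are a little off and sometimes report something else, mostly with a low value. They report only what shows in the picture. A call takes as long as a camera call.
- env.boxes_of(camera, thing): "centre" ([x, y, z] in m, in world coordinates, good to about 4 mm: the middle of the surface that is visible of it).
- env.place_of(camera, thing): "centre" ([x, y, z] in m, in world coordinates, good to about 4 mm: a listed point, or the origin of a listed thing).
Readings, each from a call of its own:
- env.read_clock(): time.
- env.read_joints(): joint angles.
- env.read_qd(): joint speeds.
- env.read_joint_torque(): joint torques, N m.
- env.read_tcp_pos(): TCP position.
- env.read_ee_rot(): TCP orientation.
- env.read_ft_force(): force on the tool from outside, world axes, zero at the start.
- env.read_ft_torque(): the same for the moment, N m.
- env.read_finger_gap(): opening from 0.0 (shut) to 1.0 (fully open).
- env.read_grasp_force(): force on a finger pad.
Only numpy, scipy, OpenCV 4.12 (cv2) and the standard library are available. Lean on these libraries where they do the work, as an engineer would, in place of code of your own. Each camera call takes 0.05 s, during which the arm holds its last target. There are 200 camera calls.

### The job

Finish packing the round green tin: shift the bottle that stands loose in the tin to make room, then set in the two amber bottles from the table without dropping them, so that all seven stand on the floor of the tin, one in the middle and six round it. Then put the lid on and press it down until all three catches have snapped over it, and tug it upward by its knob, firmly enough that it bears on the catches, to check that they hold; press it again if it gives, and leave it fully shut. Do not knock over the bottles standing behind.

Things in the scene. Friction and masses are not known exactly. Their poses are not given: they have to be found in the camera images.
- tin: Round dark-green tin, fixed to the table, open at the top. Origin: centre of its underside, z up. Floor 3 mm thick, inner radius 99 mm, wall 3 mm, rim 68 mm above the table. Seven 64 mm bottles just fit (3 mm of play): one in the middle, six at the wall on a circle of radius 66 mm, every 60 degrees from the tin's x axis. Three sprung catches outside the wall at 30, 150 and 270 degrees.
- gel_1_mid (a point): amber hand-gel bottle with a black cap, in its place in the tin, 0 degrees from the tin's x axis. All seven are alike: 106 mm tall, 0.11 to 0.23 kg; round body 64 mm across up to 55 mm, lower edge bevelled 6 mm, shoulder up to 72 mm, then a round cap 30 mm across up to 106 mm: grip the cap (35 mm free between neighbours' caps in the pack). Point: on the axis, 53 mm above the underside; z up.
- gel_2_mid (a point): amber hand-gel bottle with a black cap, in its place in the tin at the wall, 60 degrees from the tin's x axis. Shaped as gel_1; point on the axis, 53 mm above the underside; z up.
- gel_3_mid (a point): amber hand-gel bottle with a black cap, in its place in the tin at the wall, 120 degrees from the tin's x axis. Shaped as gel_1; point on the axis, 53 mm above the underside; z up.
- gel_4_mid (a point): amber hand-gel bottle with a black cap, in its place in the tin at the wall, 180 degrees from the tin's x axis. Shaped as gel_1; point on the axis, 53 mm above the underside; z up.
- gel_5_mid (a point): amber hand-gel bottle with a black cap, loose in the empty part of the tin (about 270 degrees from the tin's x axis, 40 to 52 mm from the middle): there it blocks the middle place and the two free places at the wall (240 and 300 degrees), so it must be shifted into one of these. Shaped as gel_1; point on the axis, 53 mm above the underside; z up.
- gel_6_mid (a point): amber hand-gel bottle with a black cap, standing on the table to the right of the tin. Shaped as gel_1; point on the axis, 53 mm above the underside; z up.
- gel_7_mid (a point): amber hand-gel bottle with a black cap, standing on the table to the right of the tin. Shaped as gel_1; point on the axis, 53 mm above the underside; z up.
- lid_mid (a point): Green lid, right way up on the table left of the tin, hollow, 0.2 to 0.33 kg, fits at any turn. Skirt 217 mm across, 209 inside. Point: on the axis, 48.5 mm above the skirt's lower edge; z up. Wooden knob 29 mm across, 12.5 to 48.5 mm above the point. Fully home, the skirt overlaps the wall 12 mm and the point is 104.5 mm above the table, with 3 mm of play upward; not caught, it is 20 mm or more higher.
- catch_1: Sprung steel catch, 26 mm wide, hinged on the tin 30 mm above the table, 103 mm from its axis (origin; x outward); thumb tab to 108 mm height, 123 mm from the axis. The lid's skirt pushes its sloped nose outward (first touch: lid point 135 mm up), then the nose springs in over it. All three take some 5 to 15 N of pressing; pulled up, they hold the lid. A lid held askew can hang up on them.
- catch_2: Sprung steel catch, 26 mm wide, hinged on the tin 30 mm above the table, 103 mm from its axis (origin; x outward); thumb tab to 108 mm height, 123 mm from the axis. The lid's skirt pushes its sloped nose outward (first touch: lid point 135 mm up), then the nose springs in over it. All three take some 5 to 15 N of pressing; pulled up, they hold the lid. A lid held askew can hang up on them.
- catch_3: Sprung steel catch, 26 mm wide, hinged on the tin 30 mm above the table, 103 mm from its axis (origin; x outward); thumb tab to 108 mm height, 123 mm from the axis. The lid's skirt pushes its sloped nose outward (first touch: lid point 135 mm up), then the nose springs in over it. All three take some 5 to 15 N of pressing; pulled up, they hold the lid. A lid held askew can hang up on them.
- shampoo_6: Blue shampoo bottle with black cap, 52x76x234 mm, standing behind the tin; origin at the centre of its underside, z up. Bystander.
- shampoo_2: Pink shampoo bottle, 50x75x228 mm, standing behind the tin; origin at the centre of its underside, z up. Bystander.
- shampoo_8: Green shampoo bottle, 50x75x234 mm, standing behind the tin; origin at the centre of its underside, z up. Bystander.
- lotion_4: White pump bottle with black pump, 70x70x200 mm, standing behind the tin; origin at the centre of its underside, z up. Bystander.
- soap_1: Clear blue hand-soap pump bottle, 57x71x195 mm, standing behind the tin; origin at the centre of its underside, z up. Bystander.

How it is judged (in metres and radians):
On the way, in this order (a step that is already met when the one before it is completed fails the run):
1. All seven bottles stand upright on the floor of the tin, one in the middle and six round it (z of each of gel_1_mid, gel_2_mid, gel_3_mid, gel_4_mid, gel_5_mid, gel_6_mid, gel_7_mid in the frame of tin below 0.06 m and horizontal distance between each of gel_1_mid, gel_2_mid, gel_3_mid, gel_4_mid, gel_5_mid, gel_6_mid, gel_7_mid and tin below 0.072 m and angle between each of gel_1_mid, gel_2_mid, gel_3_mid, gel_4_mid, gel_5_mid, gel_6_mid, gel_7_mid's own z axis and vertical below 0.06 rad), for 0.2 s.
2. The lid is pressed fully home under the three catches (z of lid_mid in the frame of tin below 0.106 m and horizontal distance between lid_mid and tin below 0.006 m and angle between lid_mid's own z axis and vertical below 0.04 rad), for 0.2 s.
3. The shut lid is tugged upward until it bears on the catches with over 3 N, and they hold it (z of lid_mid in the frame of tin between 0.106 and 0.1105 m and contact force between lid and tin above 3 N and horizontal distance between lid_mid and tin below 0.006 m and angle between lid_mid's own z axis and vertical below 0.04 rad), for 0.1 s.
At the end, for the whole second after the job is handed in: All seven bottles stand upright (within 3.4 degrees) on the tin's floor (within 4 mm) and within 72 mm of its axis, which is only possible as one in the middle with six round it; the lid is fully home under the three catches (within 1.5 mm in height, 6 mm sideways, 2.3 degrees of tilt) and at rest (all of step 1 and all of step 2 and linear speed of lid below 0.02 m/s); the robot touches nothing.
It fails at once if A bottle is dropped into the tin (falls faster than 0.45 m/s there, as from 10 mm) ((linear speed of gel_5 above 0.45 m/s and z of gel_5_mid in the frame of tin below 0.11 m and horizontal distance between gel_5_mid and tin below 0.085 m) or (linear speed of gel_6 above 0.45 m/s and z of gel_6_mid in the frame of tin below 0.11 m and horizontal distance between gel_6_mid and tin below 0.085 m) or (linear speed of gel_7 above 0.45 m/s and z of gel_7_mid in the frame of tin below 0.11 m and horizontal distance between gel_7_mid and tin below 0.085 m)).
It fails at once if A bottle standing behind the tin is knocked over (angle between any of shampoo_6, shampoo_2, shampoo_8, lotion_4, soap_1's own z axis and vertical above 0.4 rad).
It also fails if it takes over 72 s, if anything falls off the work surface, if the arm or the gripper's body presses on something with over 40 N, if the wrist force passes 120 N, or if a joint passes its speed limit or range.

## Working session

There is one attempt and no reset: what is moved stays moved. The work goes in short steps, each a Python script; the robot and the scene stay as the last script left them, time stands still between calls to the robot, and variables do not carry over. Pictures are saved under pics/ and viewed, at most 10 in all, crops included, and the job is handed in when it is done.

```bash
mkdir -p pics; ls; python3 - <<'E'
from workcell import env
import cv2, numpy as np
for c in ["scene","side"]:
    p,d=env.capture(c); cv2.imwrite(f"pics/{c}0.png",p[:,:,::-1])
    for t in ["tin","gel_1_mid","lid_mid","catch_1"]:
        print(c,t,[(np.round(r["centre"],3).tolist(),round(r["conf"],2)) for r in env.place_of(c,t)])
    m=env.camera_model(c); R=cv2.Rodrigues(np.array(m["rvec"],float))[0]; print("cam",c,(-R.T@np.array(m["tvec"]).ravel()).round(3),np.array(m["mtx"]).round(0).tolist())
print(env.read_clock(),env.read_tcp_pos(),env.read_ee_rot(),env.tcp_to_grasp)
E
```

```text
pics
scene tin [([0.529, -0.106, 0.001], 0.67)]
scene gel_1_mid []
scene lid_mid [([0.52, 0.322, 0.051], 0.56)]
scene catch_1 [([0.505, -0.208, 0.025], 0.69), ([0.631, -0.079, 0.032], 0.6), ([0.575, -0.095, 0.061], 0.33), ([0.792, 0.01, 0.001], 0.26)]
cam scene [-0.274  0.579  1.144] [[611.0, 0.0, 322.0], [0.0, 611.0, 234.0], [0.0, 0.0, 1.0]]
side tin [([0.53, -0.107, -0.006], 0.91)]
side gel_1_mid [([0.508, -0.043, 0.054], 0.87)]
side lid_mid [([0.521, 0.327, 0.048], 0.63)]
side catch_1 [([0.457, -0.039, 0.032], 0.7), ([0.63, -0.082, 0.03], 0.47)]
cam side [0.296 0.796 0.733] [[479.0, 0.0, 320.0], [0.0, 479.0, 243.0], [0.0, 0.0, 1.0]]
0.5 [ 0.18587975 -0.51761699  0.17245975] [1.79999392e+02 5.18355434e-04 1.97550800e+01] 0.0188
```

View pics/scene0.png

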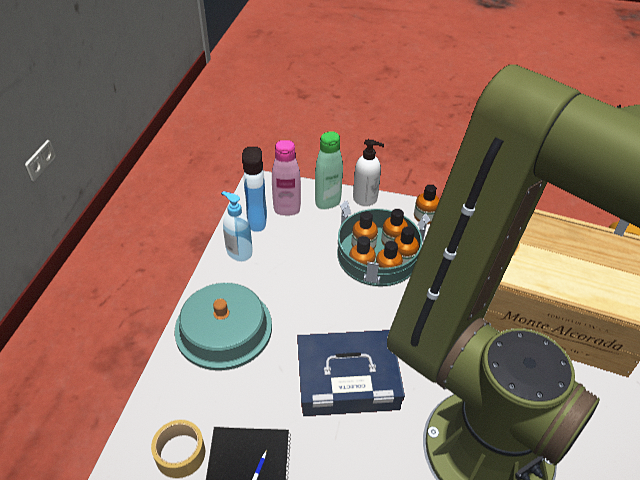

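View pics/side0.png

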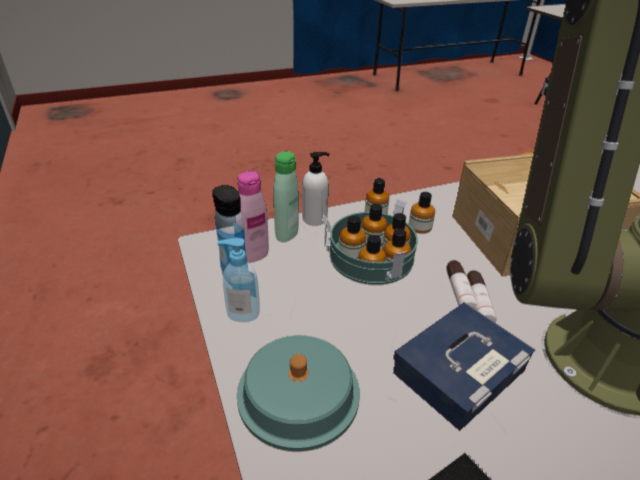

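```bash
cat > h.py <<'E'
from workcell import env
import cv2, numpy as np
def shot(c,name=None):
    m=env.camera_model(c); p,d=env.capture(c)
    if name: cv2.imwrite(f"pics/{name}.png",p[:,:,::-1])
    R=cv2.Rodrigues(np.array(m["rvec"],float))[0]; t=np.array(m["tvec"],float).ravel(); K=np.array(m["mtx"])
    v,u=np.mgrid[:480,:640]
    P=np.stack([(u-K[0,2])/K[0,0]*d,(v-K[1,2])/K[1,1]*d,d],-1)
    W=(P-t)@R; W[d==0]=np.nan
    return p,W
def blobs(W,mask,minn=60):
    n,l,s,c=cv2.connectedComponentsWithStats(mask.astype(np.uint8))
    for i in range(1,n):
        if s[i,4]>=minn:
            q=W[l==i]; (cx,cy),r=cv2.minEnclosingCircle(q[:,:2].astype(np.float32))
            yield q.mean(0),np.array([cx,cy]),r,s[i,4],c[i]
def caps(p,W):
    """cap tops: dark, z 0.1..0.115"""
    return [b for b in blobs(W,(W[...,2]>.100)&(W[...,2]<.118)&(p.max(-1)<90))]
def place(c,t): return [(np.round(r["centre"],4).tolist(),round(r["conf"],2)) for r in env.place_of(c,t)]
E
python3 - <<'E'
from h import *
print(env.read_clock())
m=env.camera_model("wrist");R=cv2.Rodrigues(np.array(m["rvec"],float))[0]; print("wristcam",-R.T@np.array(m["tvec"]).ravel(),R.round(2).tolist(),np.array(m["mtx"])[0])
env.movep([0.50,-0.17,0.40],[180,0,0])
p,W=shot("wrist","w1")
m=env.camera_model("wrist");R=cv2.Rodrigues(np.array(m["rvec"],float))[0]; print("wristcam",-R.T@np.array(m["tvec"]).ravel())
for b in caps(p,W): print(b[0].round(4),b[1].round(4),round(b[2],4),b[3],b[4].round())
for t in ["tin","catch_1","gel_1_mid"]: print(t,place("wrist",t))
print(env.read_clock(),env.read_tcp_pos(),env.read_joints())
E
```

```text
0.5
wristcam [ 0.26014765 -0.49005811  0.3842012 ] [[0.34, -0.94, 0.0], [-0.91, -0.33, 0.27], [-0.26, -0.09, -0.96]] [353.11161579   0.         322.38527303]
wristcam [ 0.57889327 -0.17013711  0.61125607]
[ 0.7338 -0.1054  0.1091] [ 0.7429 -0.1023] 0.0324 241 [270.   7.]
[ 0.6945 -0.1959  0.11  ] [ 0.7083 -0.1983] 0.0305 244 [343.  42.]
[0.6868 0.1755 0.1097] [0.6892 0.1774] 0.0139 192 [53. 49.]
[ 0.5805 -0.2997  0.1054] [ 0.58   -0.3006] 0.0153 374 [417. 135.]
[ 0.5776 -0.0975  0.1082] [ 0.5776 -0.097 ] 0.015 385 [269. 137.]
[ 0.5476 -0.1687  0.1084] [ 0.5476 -0.1688] 0.0149 353 [321. 159.]
[ 0.5113 -0.0441  0.1079] [ 0.5109 -0.0436] 0.0151 362 [234. 185.]
[ 0.4841 -0.1531  0.1081] [ 0.4834 -0.1534] 0.0151 332 [311. 204.]
[ 0.4665 -0.0908  0.108 ] [ 0.4654 -0.0903] 0.0151 336 [268. 216.]
[ 0.4521 -0.2841  0.1051] [ 0.4511 -0.285 ] 0.015 314 [400. 225.]
[ 0.3732 -0.3628  0.1092] [ 0.3731 -0.3626] 0.0157 122 [449. 276.]
[ 0.2784 -0.2377  0.1093] [ 0.2769 -0.2363] 0.0847 587 [365. 331.]
[ 0.0583 -0.0153  0.1088] [ 0.0096 -0.002 ] 0.0758 757 [235. 442.]
tin []
catch_1 [([0.4521, -0.0305, 0.0275], 0.88), ([0.5053, -0.2064, 0.0337], 0.88), ([0.6309, -0.0797, 0.0336], 0.64)]
gel_1_mid [([0.5161, -0.0418, 0.055], 0.98)]
2.5833 [ 0.49984318 -0.17045594  0.39972724] [-2.28026751e+01  1.12160623e+01  6.51077312e+01 -2.99624076e-03
  1.03705193e+02  6.72369909e+01]
```

View pics/w1.png

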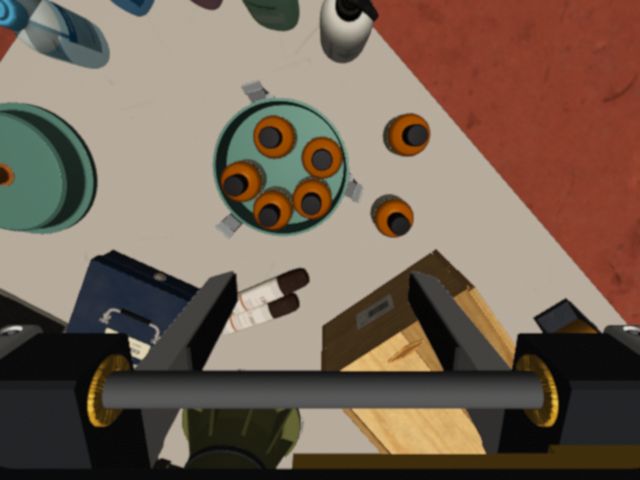

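```bash
cat >> h.py <<'E'
def tinfit(W,c0=(.5295,-.1055)):
    c=np.array(c0)
    q=W.reshape(-1,3); q=q[np.isfinite(q[:,0])]
    for _ in range(4):
        r=np.hypot(*(q[:,:2]-c).T); s=q[(np.abs(q[:,2]-.067)<.004)&(r>.095)&(r<.108)]
        A=np.c_[2*s[:,:2],np.ones(len(s))]; x=np.linalg.lstsq(A,(s[:,:2]**2).sum(1),rcond=None)[0]; c=x[:2]
    return c,np.sqrt(x[2]+c@c),len(s)
def look(name=None,tin=None):
    p,W=shot("wrist",name); 
    if tin is None: tin,r,n=tinfit(W); print("tin",tin.round(4),r.round(4),n)
    out=[]
    for b in caps(p,W):
        if b[2]<.018 and .4<b[1][0]<.62 and b[1][1]<.05:
            v=b[1]-tin; out.append(b[1]); print("cap",b[1].round(4),"z%.4f"%b[0][2],"r %.4f ang %.1f"%(np.hypot(*v),np.degrees(np.arctan2(v[1],v[0]))))
    return tin,out
def st(s): print(s,"t=%.1f"%env.read_clock(),np.round(env.read_tcp_pos(),4),"F",np.round(env.read_ft_force(),1),"gap %.3f"%env.read_finger_gap(),"grip %.1f"%env.read_grasp_force())
E
python3 - <<'E'
from h import *
tin,o=look()
for c in ["wrist","scene"]:
  for t in ["shampoo_6","shampoo_8","lotion_4","soap_1"]: print(t,place(c,t)) if c=="wrist" or env.capture("scene") is not None else 0
E
```

```text
tin [ 0.5291 -0.1068] 0.1008 1484
cap [ 0.5804 -0.3002] z0.1054 r 0.2001 ang -75.1
cap [ 0.5776 -0.0967] z0.1083 r 0.0495 ang 11.7
cap [ 0.5472 -0.1691] z0.1084 r 0.0649 ang -73.9
cap [ 0.5107 -0.0434] z0.1081 r 0.0660 ang 106.2
cap [ 0.4835 -0.1533] z0.1081 r 0.0652 ang -134.4
cap [ 0.466  -0.0903] z0.1080 r 0.0652 ang 165.4
cap [ 0.4514 -0.2848] z0.1051 r 0.1942 ang -113.6
shampoo_6 [([0.7546, -0.1005, 0.0028], 0.88), ([0.6274, -0.0788, 0.0269], 0.74)]
shampoo_8 [([0.7546, -0.1005, 0.0028], 0.88), ([0.6274, -0.0788, 0.0269], 0.74)]
lotion_4 [([0.7217, -0.203, -0.0005], 0.97)]
soap_1 [([0.7143, 0.1875, 0.0032], 0.97)]
shampoo_6 [([0.7893, 0.0086, 0.0006], 0.89), ([0.7949, 0.0968, -0.0015], 0.59), ([0.7576, -0.0981, 0.0004], 0.59), ([0.723, -0.2051, -0.0007], 0.4)]
shampoo_8 [([0.7939, 0.0966, 0.0011], 0.96), ([0.7926, 0.0122, 0.0006], 0.72), ([0.7578, -0.0997, 0.0014], 0.64), ([0.4682, -0.092, 0.0549], 0.26)]
lotion_4 [([0.7226, -0.2031, 0.0004], 0.72)]
soap_1 [([0.7177, 0.1932, 0.0022], 0.61)]
```

```bash
cat >> h.py <<'E'
TIN=np.array([.5291,-.1066]); YAW=-14.2
def slot(a,r=.066): a=np.radians(a); return TIN+r*np.array([np.cos(a),np.sin(a)])
def pick(xy,yaw,z,up):
    env.movep([*xy,.17],[180,0,yaw]); env.servo_line([*xy,z]); env.close(); st("gripped")
    env.servo_line([*xy,z+up],feed=.08); st("lifted")
def down(xy,z):
    """lower in small steps to z, stopping on contact; report"""
    f0=env.read_ft_force()[2]
    cur=env.read_tcp_pos()[2]
    while cur>z+1e-5:
        cur=max(z,cur-.001); env.servo_line([*xy,cur],feed=.03)
        f=env.read_ft_force()[2]-f0
        if f>6: print("contact %.4f %.1f"%(cur,f)); break
    st("down")
E
python3 - <<'E'
from h import *
a=np.array([.5776,-.0968]); s=slot(45.8,.0655)
pick(a,25,.079,.003)
env.servo_line([*s,.082],feed=.05); down(s,.0792)
env.open(); env.servo_line([*s,.17]); 
env.movep([0.50,-0.17,0.40],[180,0,0]); look()
print(env.read_clock())
E
```

```text
gripped t=6.4 [ 0.5776 -0.0968  0.079 ] F [0.1 1.4 0.2] gap 0.004 grip 0.0
lifted t=6.7 [ 0.5778 -0.0968  0.0823] F [-0.7 -0.3  0.3] gap 0.006 grip 0.0
down t=8.3 [ 0.5747 -0.0596  0.0792] F [ 0.1 -0.9  0.7] gap 0.005 grip 0.0
tin [ 0.5292 -0.1068] 0.1008 1489
cap [ 0.5803 -0.3007] z0.1054 r 0.2005 ang -75.2
cap [ 0.5778 -0.0967] z0.1082 r 0.0497 ang 11.7
cap [ 0.5473 -0.1688] z0.1084 r 0.0647 ang -73.7
cap [ 0.5109 -0.0431] z0.1080 r 0.0663 ang 106.0
cap [ 0.4835 -0.1531] z0.1082 r 0.0651 ang -134.6
cap [ 0.4652 -0.0905] z0.1080 r 0.0660 ang 165.7
cap [ 0.4516 -0.2848] z0.1052 r 0.1942 ang -113.5
11.5833
```

```bash
python3 - <<'E'
from h import *
a=np.array([.5776,-.0968])
env.movep([*a,.17],[180,0,25]); env.servo_line([*a,.112]); st("a")
p,_=env.capture("wrist"); q,_=env.capture("side"); s,_=env.capture("scene")
im=np.hstack([cv2.resize(p,(400,300)),cv2.resize(q[100:340,240:560],(400,300))])
im=np.vstack([im,np.hstack([cv2.resize(s[140:320,280:520],(400,300)),np.zeros((300,400,3),np.uint8)])])
cv2.imwrite("pics/a.png",im[:,:,::-1])
E
```

```text
a t=13.1 [ 0.5781 -0.0972  0.1133] F [0.2 0.8 0.2] gap 0.998 grip 0.0
```

View pics/a.png

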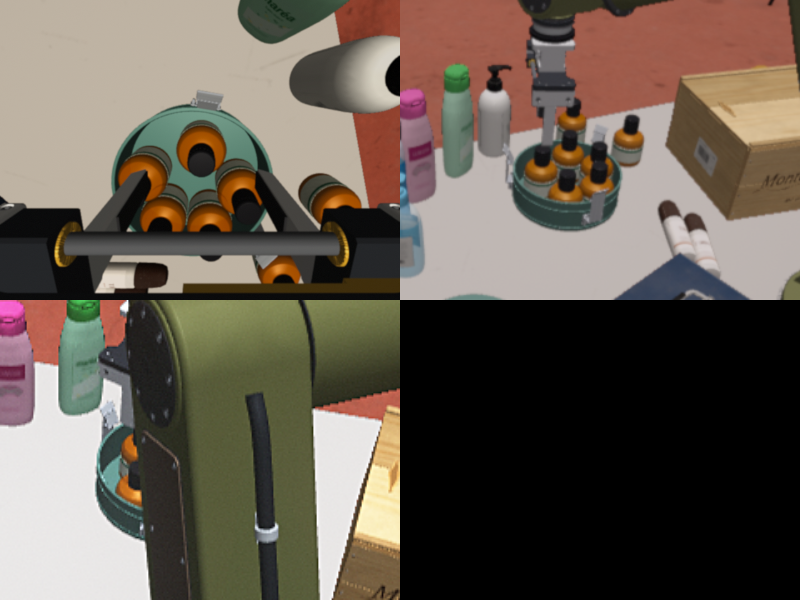

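```bash
python3 - <<'E'
from h import *
def proj(c,P):
    m=env.camera_model(c); return cv2.projectPoints(np.array(P,float).reshape(-1,3),np.array(m["rvec"],float),np.array(m["tvec"],float),np.array(m["mtx"]),None)[0].reshape(-1,2).round(1).tolist()
t=env.read_tcp_pos(); yaw=np.radians(env.read_ee_rot()[2]); print(env.read_ee_rot())
y=np.array([-np.sin(yaw),np.cos(yaw),0])
pts=[t,t+.047*y,t-.047*y,[.5777,-.0967,.109]]
print("wrist",proj("wrist",pts)); print("side",proj("side",pts))
look()
p,_=env.capture("wrist"); q,_=env.capture("side")
for i,P in enumerate(pts):
    for im,c in((p,"wrist"),(q,"side")):
        u=tuple(np.round(proj(c,[P])[0]).astype(int).tolist()); cv2.circle(im,u,3,[(255,0,0),(0,255,0),(0,255,255),(255,255,255)][i],1)
im=np.hstack([cv2.resize(p[180:420,150:490],(400,300)),cv2.resize(q[160:280,300:460],(400,300))])
cv2.imwrite("pics/b.png",im[:,:,::-1])
E
```

```text
[ 1.79919825e+02 -1.05647265e-01  2.49927157e+01]
wrist [[323.5, 265.4], [249.9, 265.4], [397.1, 265.3], [322.7, 263.5]]
side [[354.4, 216.2], [356.2, 227.8], [352.7, 205.4], [354.5, 217.9]]
tin [ 0.5294 -0.1063] 0.1006 2988
cap [ 0.5775 -0.0964] z0.1080 r 0.0491 ang 11.6
cap [ 0.5104 -0.0554] z0.1064 r 0.0543 ang 110.6
cap [ 0.5475 -0.1683] z0.1076 r 0.0646 ang -73.8
cap [ 0.4781 -0.1549] z0.1085 r 0.0707 ang -136.6
```

View pics/b.png

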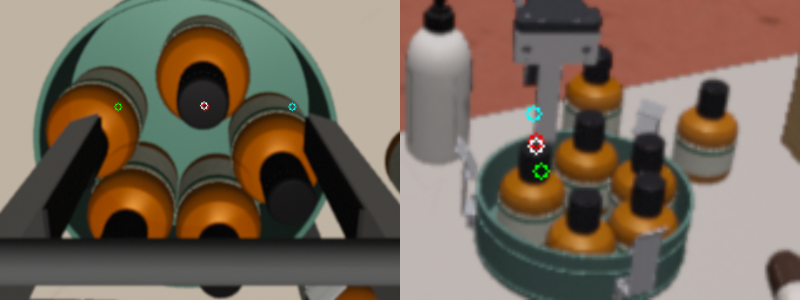

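```bash
python3 - <<'E'
from h import *
t=env.read_tcp_pos(); yaw=np.radians(env.read_ee_rot()[2])
p,W=shot("wrist")
x=np.array([np.cos(yaw),np.sin(yaw)]); y=np.array([-x[1],x[0]])
L=np.stack([(W[...,:2]-t[:2])@x,(W[...,:2]-t[:2])@y,W[...,2]-t[2]],-1)*1000
for u in (225,230,234,238,408,412,416,420):
    print(u,[ (v,L[v,u].round().tolist()) for v in range(268,300,6)])
m=(np.abs(np.abs(L[...,1])-53)<8)&(np.abs(L[...,0])<14)&(L[...,2]>0.0)
for s in(1,-1):
    k=m&(np.sign(L[...,1])==s); print(s,k.sum(),np.nanpercentile(L[k],[0,2,50,98],axis=0).round(1).tolist())
E
```

```text
225 [(268, [-18.0, 75.0, -42.0]), (274, [9.0, 53.0, 37.0]), (280, [9.0, 50.0, 46.0]), (286, [7.0, 49.0, 49.0]), (292, [6.0, 48.0, 54.0]), (298, [4.0, 48.0, 57.0])]
230 [(268, [-18.0, 71.0, -42.0]), (274, [9.0, 50.0, 37.0]), (280, [7.0, 49.0, 41.0]), (286, [nan, nan, nan]), (292, [3.0, 48.0, 47.0]), (298, [-0.0, 48.0, 47.0])]
234 [(268, [-18.0, 68.0, -42.0]), (274, [8.0, 48.0, 34.0]), (280, [6.0, 48.0, 37.0]), (286, [2.0, 48.0, 38.0]), (292, [-1.0, 48.0, 38.0]), (298, [-3.0, 48.0, 40.0])]
238 [(268, [-18.0, 66.0, -43.0]), (274, [-22.0, 65.0, -41.0]), (280, [-27.0, 66.0, -41.0]), (286, [-30.0, 65.0, -36.0]), (292, [-32.0, 63.0, -30.0]), (298, [-34.0, 62.0, -24.0])]
408 [(268, [-44.0, -83.0, -111.0]), (274, [-33.0, -72.0, -67.0]), (280, [-32.0, -69.0, -53.0]), (286, [-35.0, -67.0, -46.0]), (292, [-3.0, -46.0, 33.0]), (298, [-6.0, -46.0, 34.0])]
412 [(268, [-44.0, -86.0, -110.0]), (274, [8.0, -47.0, 34.0]), (280, [7.0, -46.0, 40.0]), (286, [3.0, -46.0, 40.0]), (292, [0.0, -46.0, 41.0]), (298, [-3.0, -46.0, 42.0])]
416 [(268, [-38.0, -86.0, -96.0]), (274, [9.0, -49.0, 38.0]), (280, [7.0, -48.0, 42.0]), (286, [6.0, -47.0, 47.0]), (292, [4.0, -46.0, 50.0]), (298, [1.0, -46.0, 50.0])]
420 [(268, [-32.0, -85.0, -80.0]), (274, [10.0, -51.0, 39.0]), (280, [9.0, -49.0, 46.0]), (286, [8.0, -48.0, 50.0]), (292, [7.0, -46.0, 55.0]), (298, [4.0, -46.0, 56.0])]
1 9019 [[-12.2, 47.2, 32.0], [-9.0, 47.6, 40.0], [7.5, 49.5, 109.8], [13.5, 59.4, 153.6]]
-1 7649 [[-12.1, -58.8, 32.2], [-8.7, -57.5, 39.2], [7.5, -47.7, 102.2], [12.9, -45.9, 147.1]]
```

The depth image shows the fingertips end about 32 mm above the reported TCP. That explains the empty grasp, so I'll offset the commanded z.

```bash
python3 - <<'E'
from h import *
a=np.array([.5777,-.0966]); s=slot(45.8,.0655)
z=.080-.032
env.servo_line([*a,z],feed=.06); st("at"); env.close(); st("grip")
if env.read_finger_gap()>.2:
    env.servo_line([*a,z+.003],feed=.05); st("lift")
    env.servo_line([*s,z+.003],feed=.05); down(s,z+.0002)
env.open(); env.servo_line([*s,.14]); 
env.movep([0.50,-0.17,0.38],[180,0,0]); look("w2")
print(env.read_clock())
E
```

```text
at t=14.7 [ 0.5779 -0.0966  0.0484] F [ 0.2 -0.2 -0.2] gap 0.998 grip 0.0
grip t=15.7 [ 0.5777 -0.0966  0.048 ] F [ 0.4 -0.2 -0.3] gap 0.312 grip 30.0
lift t=15.9 [ 0.5777 -0.0966  0.0511] F [-0.8  0.5 -2.3] gap 0.313 grip 30.0
down t=17.6 [ 0.5747 -0.0596  0.0482] F [-1.1  0.6 -2. ] gap 0.314 grip 30.0
tin [ 0.5291 -0.1068] 0.1008 1617
cap [ 0.5803 -0.3004] z0.1054 r 0.2003 ang -75.2
cap [ 0.5745 -0.0594] z0.1082 r 0.0656 ang 46.3
cap [ 0.5474 -0.1687] z0.1084 r 0.0646 ang -73.5
cap [ 0.5109 -0.0429] z0.1079 r 0.0664 ang 106.0
cap [ 0.4836 -0.1533] z0.1082 r 0.0650 ang -134.3
cap [ 0.4654 -0.0904] z0.1080 r 0.0658 ang 165.5
cap [ 0.4515 -0.2847] z0.1052 r 0.1941 ang -113.6
20.5333
```

```bash
python3 - <<'E'
from h import *
p,W=shot("wrist")
q=W.reshape(-1,3); d=q[:,:2]-[.4515,-.2847]; r=np.hypot(*d.T)
k=(r<.14)&(r>.036)&(q[:,2]>.04)&(q[:,1]<-.24)&(q[:,0]<.54)
print(k.sum(), [(q[k&(np.abs(np.degrees(np.arctan2(d[:,1],d[:,0]))-a)<10)],)[0].round(3)[np.argsort(r[k&(np.abs(np.degrees(np.arctan2(d[:,1],d[:,0]))-a)<10)])[:3]].tolist() for a in range(-170,181,20)])
b=np.array([.5803,-.3004]); s=slot(YAW,.066); z=.045
env.movep([*b,.12],[180,0,-14]); env.servo_line([*b,z],feed=.1); env.close(); st("grip")
if env.read_finger_gap()>.2:
    env.servo_line([*b,.2],feed=.12); env.servo_line([*s,.2],feed=.12); st("over"); env.servo_line([*s,z+.012],feed=.1); down(s,z+.0033)
E
```

```text
3163 [[[0.334, -0.311, 0.045], [0.334, -0.312, 0.04], [0.333, -0.31, 0.047]], [[0.365, -0.349, 0.166], [0.366, -0.351, 0.166], [0.365, -0.35, 0.055]], [[0.368, -0.355, 0.165], [0.369, -0.355, 0.166], [0.369, -0.356, 0.164]], [], [], [], [], [], [], [], [[0.533, -0.249, 0.511], [0.533, -0.248, 0.51], [0.533, -0.248, 0.51]], [], [], [], [], [], [], [[0.316, -0.285, 0.163], [0.316, -0.284, 0.165], [0.316, -0.285, 0.088]]]
grip t=23.6 [ 0.5803 -0.3004  0.045 ] F [ 0.2 -0.5 -0.1] gap 0.315 grip 30.0
over t=26.7 [ 0.593  -0.1234  0.1999] F [ 0.2 -0.7 -2.5] gap 0.312 grip 30.0
down t=30.8 [ 0.5931 -0.1228  0.0483] F [ 0.3  0.1 -2. ] gap 0.317 grip 30.0
```

```bash
python3 - <<'E'
from h import *
env.open(); t=env.read_tcp_pos(); env.servo_line([t[0],t[1],.11],feed=.2)
b=np.array([.4515,-.2847]); s=np.array([.5291,-.1062]); z=.045
env.movep([*b,.12],[180,0,-14]); env.servo_line([*b,z],feed=.12); env.close(); st("grip")
if env.read_finger_gap()>.2:
    env.servo_line([*b,.17],feed=.2); env.servo_line([*s,.17],feed=.2); st("over")
    env.servo_line([*s,z+.078],feed=.12); f0=env.read_ft_force(); c=z+.078
    while c>z+.0033+1e-6:
        c=max(c-.006,z+.0033); env.servo_line([*s,c],feed=.06); f=env.read_ft_force()-f0
        if np.abs(f).max()>8: print("contact",c,f.round(1)); break
st("end")
E
```

```text
grip t=35.0 [ 0.4515 -0.2847  0.045 ] F [ 0.4 -0.5 -1.6] gap 0.314 grip 30.0
over t=36.9 [ 0.5288 -0.1069  0.1698] F [-0.5  0.1 -1.5] gap 0.313 grip 30.0
end t=40.7 [ 0.5291 -0.1062  0.0482] F [-0.1 -0.4 -2.1] gap 0.314 grip 30.0
```

```bash
python3 - <<'E'
from h import *
env.open(); t=env.read_tcp_pos(); env.servo_line([t[0],t[1],.12],feed=.2)
env.movep([.46,.12,.30],[180,0,0])
p,W=shot("wrist","w3")
print("tin",tinfit(W))
for b in caps(p,W):
    if b[2]<.018: v=b[1]-TIN; print("cap",b[1].round(4),b[0][2].round(4),np.hypot(*v).round(4),np.degrees(np.arctan2(v[1],v[0])).round(1))
m=(W[...,2]>.09)&(W[...,2]<.103)&(p[...,0]>p[...,1]*1.3)&(W[...,1]>.2)&(W[...,1]<.45)
for b in blobs(W,m,40): print("knob",b[0].round(4),b[1].round(4),b[2].round(4),b[3])
print(env.read_clock(),place("wrist","lid_mid"))
# lid top edge / brim circle from depth
q=W.reshape(-1,3); q=q[np.isfinite(q[:,0])]; r=np.hypot(*(q[:,:2]-[.521,.325]).T)
for a in range(0,180,10): 
    k=(r>a/1000)&(r<a/1000+.01)
    if k.sum(): print(a,np.median(q[k,2]).round(4),end="; ")
E
```

```text
tin (array([ 0.52885723, -0.10593553]), np.float64(0.1006856836683544), 2347)
cap [ 0.5929 -0.1221] 0.1078 0.0656 -13.7
cap [ 0.5745 -0.0591] 0.1079 0.0657 46.3
cap [ 0.5469 -0.1675] 0.1076 0.0635 -73.7
cap [ 0.5284 -0.1058] 0.1078 0.001 131.3
cap [ 0.5107 -0.0429] 0.1079 0.0663 106.1
cap [ 0.483 -0.152] 0.1075 0.0648 -135.4
cap [ 0.4656 -0.0893] 0.1077 0.0658 164.7
cap [ 0.3101 -0.2791] 0.1046 0.2788 -141.8Traceback (most recent call last):
  File "<stdin>", line 9, in <module>
AttributeError: 'float' object has no attribute 'round'
```

View pics/w3.png

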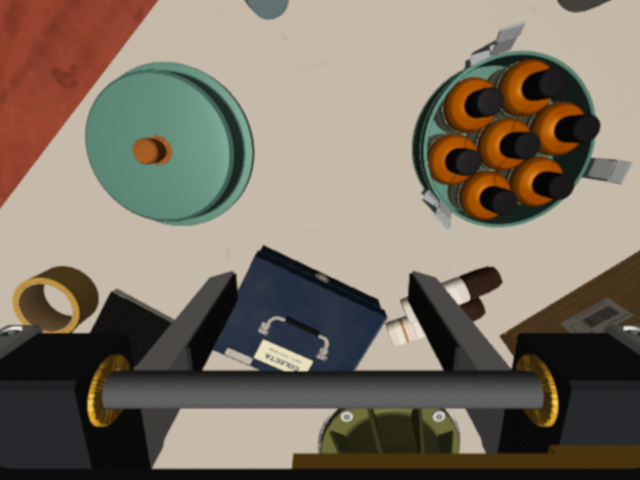

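```bash
python3 - <<'E'
from h import *
p,W=shot("wrist")
m=(W[...,2]>.092)&(W[...,2]<.103)&(p[...,0]>p[...,1]*1.3)&(W[...,1]>.2)&(W[...,1]<.45)
bs=list(blobs(W,m,40))
for b in bs: print("knob",b[0].round(4),b[1].round(4),round(b[2],4),b[3])
print(place("wrist","lid_mid"))
k=bs[0][0][:2] if len(bs)==1 and .012<bs[0][2]<.018 else None
if k is not None:
    k=bs[0][1]
    env.movep([*k,.10],[180,0,0]); p,W=shot("wrist")
    m=(W[...,2]>.092)&(W[...,2]<.103)&(p[...,0]>p[...,1]*1.3)&(np.hypot(W[...,0]-k[0],W[...,1]-k[1])<.03)
    b=max(blobs(W,m,40),key=lambda b:b[3]); print("near",b[0].round(4),b[1].round(4),round(b[2],4)); 
    if .012<b[2]<.018: k=b[1]
    env.servo_line([*k,.035],feed=.1); env.close(); st("grip")
    if env.read_finger_gap()>.2: env.servo_line([*k,.05],feed=.1); st("lift")
E
```

```text
knob [0.523  0.3217 0.096 ] [0.5228 0.3227] 0.0142 507
[([0.5221, 0.3232, 0.0476], 0.55)]
near [0.5243 0.3239 0.096 ] [0.5235 0.3238] 0.0145
grip t=46.6 [0.5235 0.3238 0.035 ] F [-0.4  0.3 -0.7] gap 0.305 grip 30.0
lift t=46.9 [0.5238 0.324  0.0505] F [ 0.1  0.8 -3.4] gap 0.306 grip 30.0
```

```bash
python3 - <<'E'
from h import *
T=[.529,-.1064]; k=env.read_tcp_pos()[:2]
env.servo_line([*k,.175],feed=.15); env.servo_line([*T,.175],feed=.2); env.servo_line([*T,.128],feed=.12); st("over"); f0=env.read_ft_force()[2]
c=.125
while c>.0905:
    c-=.003; env.servo_line([*T,c],feed=.05); f=env.read_ft_force()[2]-f0; print("%.4f %.1f"%(c,f))
    if f>45: break
st("end")
E
```

```text
over t=50.7 [ 0.5293 -0.1064  0.1285] F [ 0.2 -0.  -1.7] gap 0.303 grip 30.0
0.1220 -1.9
0.1190 -1.3
0.1160 -1.5
0.1130 0.2
0.1100 -0.4
0.1070 -3.0
0.1040 -3.9
0.1010 -4.3
0.0980 -3.7
0.0950 -3.1
0.0920 -1.2
0.0890 10.1
end t=53.7 [ 0.5296 -0.1065  0.0902] F [-2.2  1.7  8.4] gap 0.307 grip 30.0
```

```bash
python3 - <<'E'
from h import *
T=[.529,-.1064]
for c in (.087,.085):
    env.servo_line([*T,c],feed=.05); st(c)
p,W=shot("wrist"); q,_=env.capture("side")
r=np.hypot(W[...,0]-T[0],W[...,1]-T[1])
for a in (.05,.07,.09):
    for s0 in range(0,360,60):
        an=np.degrees(np.arctan2(W[...,1]-T[1],W[...,0]-T[0]))%360
        m=(np.abs(r-a)<.006)&(np.abs((an-s0+180)%360-180)<15)&(W[...,2]>.06)&(W[...,2]<.16)
        if m.sum()>20: print(a,s0,np.median(W[m][:,2]).round(4),end="; ")
im=np.hstack([cv2.resize(p,(400,300)),cv2.resize(q[140:300,290:490],(400,320))[:300]]); cv2.imwrite("pics/d.png",im[:,:,::-1]); st("")
E
```

```text
0.087 t=54.0 [ 0.5302 -0.1065  0.0899] F [-7.2  3.3 23.9] gap 0.297 grip 30.0
0.085 t=54.2 [ 0.5311 -0.1065  0.0891] F [-7.9  4.5 33.3] gap 0.304 grip 30.0
0.05 0 0.1165; 0.05 60 0.1165; 0.05 120 0.1164; 0.05 180 0.1165; 0.05 240 0.1165; 0.05 300 0.1165; 0.07 0 0.1164; 0.07 60 0.1164; 0.07 120 0.1164; 0.07 240 0.1164; 0.07 300 0.1164; 0.09 0 0.1141; 0.09 60 0.115; 0.09 120 0.1153; 0.09 180 0.1155; 0.09 240 0.1152; 0.09 300 0.1149;  t=54.3 [ 0.5311 -0.1065  0.089 ] F [-6.9  4.4 32.6] gap 0.303 grip 30.0
```

View pics/d.png

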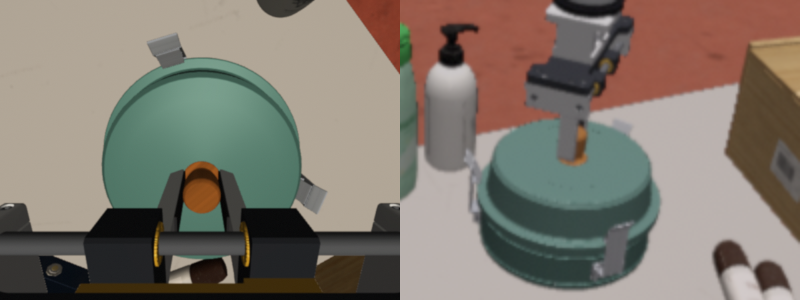

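The lid sits level with its top at 0.1165 m, against an expected 0.117 m when home. Now the tug.

```bash
python3 - <<'E'
from h import *
T=[.529,-.1064]; c=.0905
env.servo_line([*T,c],feed=.05); st("relax")
while c<.1:
    c+=.0007; env.servo_line([*T,c],feed=.03); f=env.read_ft_force()[2]
    if f<-17: break
env.hold(.25); st("tug %.4f"%c)
p,W=shot("wrist"); r=np.hypot(W[...,0]-T[0],W[...,1]-T[1]); m=(np.abs(r-.06)<.012)&(W[...,2]>.1)&(W[...,2]<.15); print("top",np.median(W[m][:,2]))
E
```

```text
relax t=54.6 [ 0.5292 -0.1065  0.0904] F [ 1.4  0.5 -2.6] gap 0.303 grip 30.0
tug 0.0940 t=56.1 [ 0.5288 -0.1064  0.0923] F [ 10.7  -2.8 -21.4] gap 0.304 grip 30.0
top 0.11957019278413666
```

```bash
python3 - <<'E'
from h import *
T=[.529,-.1064]
env.servo_line([*T,.086],feed=.04); st("press"); env.servo_line([*T,.0895],feed=.04); env.open(); env.servo_line([*T,.16],feed=.15); st("free"); env.hold(.3)
p,W=shot("wrist"); r=np.hypot(W[...,0]-T[0],W[...,1]-T[1]); m=(np.abs(r-.06)<.015)&(W[...,2]>.1)&(W[...,2]<.15); q=W[m]
A=np.c_[q[:,:2]-T,np.ones(len(q))]; x=np.linalg.lstsq(A,q[:,2],rcond=None)[0]; print("plane",x.round(4))
m=(W[...,2]>.148)&(W[...,2]<.158)&(r<.04)&(p[...,0]>p[...,1]*1.3)
for b in blobs(W,m,40): print("knob",b[0].round(4),b[1].round(4),round(b[2],4))
E
```

```text
press t=56.5 [ 0.5299 -0.1066  0.088 ] F [-1.8  0.2 16.2] gap 0.303 grip 30.0
free t=58.4 [ 0.5286 -0.1063  0.1591] F [ 0.2  0.1 -0.7] gap 1.001 grip 0.0
plane [ 0.0043 -0.001   0.1168]
knob [ 0.5283 -0.1059  0.1524] [ 0.5276 -0.1058] 0.0144
```

The lid is home, level and centred, and the gripper is clear of it.

```bash
python3 -c "
from h import *
print(env.job_done(), env.read_clock())"
```

```text
the job is handed in; nothing more can be done
the job is handed in; nothing more can be done
```

The job is handed in: all seven bottles are in the tin, the lid is pressed home and held under an upward tug of about 21 N, and it was left fully shut at about 59 s of the 72 s allowed. The judge's verdict was not shown.

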